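# Press a pinned dental cast home, then unhitch the press bridge and hold it raised

## Task

The plaster arch in the little bench press still stands proud of its white base plate: pull the press's hand lever all the way down to push the arch fully home, then ease the lever slowly back up to rest - keep hold of it, do not let it fly back. Then draw the latch knob at the front of the press sideways, away from the bridge, against its spring, lift the bridge off its ball and finish while still holding it raised, at least 35 degrees up, so that the cast can be got at. Leave the other things on the bench where they stand.

Things in the scene. Friction and masses are not known exactly. Their poses are not given: they have to be found in the camera images.
- press: small grey bench press, fixed on the worktop, base plate 235 x 126 x 14 mm; stands at varying places and yaws. Origin: centre of the base's underside; x runs from its front (ball, latch, lever handle) to its back (bridge hinge), y to its left, z up. A hinged bridge reaches from back to front, with a press head 46 mm wide and up to 173 mm high in its middle.
- ball (a point): centre of the steel ball (25 mm wide, cut flat below, on a 9 mm neck) on the post at the press's front, 89 mm high. The 40 mm coupler cup at the bridge's front end sits over it; the latch fork under the ball holds the bridge down.
- bridge (a joint): hinge of the bridge about the press's y axis at the back, rad: 0 = down on the ball, grows as the front end rises, stop at 1.1. Nothing keeps it up: it falls shut if let go. The latch must be pulled to lift it; above 0.15 rad the latch no longer matters. Lifting takes about 3 to 6 N at the latch knob.
- bridge_hinge_axis (a point): point on the bridge's hinge axis (along the press's y), in the press's middle plane. The latch knob moves on a circle of about 178 mm radius about this axis as the bridge is raised.
- lever (a joint): hinge of the hand lever about the press's y axis, rad: 0 = rest, handle to the front, 0.62 rad above level; grows as the handle is pulled down; stop at 1.0. Sprung back: about 2 N at the handle at first, 8 to 12 N at the bottom; let go there it flies up. Pad drops 18 mm per rad; the arch is home at about 0.9: pull to the stop. Back faster than 2 rad/s (0.24 m/s at the handle) is flying back.
- lever_grip (a point): middle of the lever's black handle: a round bar along the press's y axis, 15 mm thick, 56 mm long, at the press's left; end collar 18 mm. 199 mm above the worktop at rest, about 87 mm at the bottom. Can be gripped from above, fingers closing along the press's x axis; it may turn between the pads.
- lever_pivot (a point): point on the lever's turning axis (along the press's y), abreast of the handle's middle: the handle's middle moves on a circle of 118 mm radius about it in the press's x-z plane.
- latch (a joint): slide of the latch, m: 0 = latched (fork under the ball), grows as the knob is pulled to the press's right (its -y), stop at 0.016; the ball is free above 0.013. Sprung back to 0: 6 N at 0, 11 N at the stop.
- latch_knob (a point): middle of the latch's black barrel knob: a round bar along the press's y axis, 16 mm thick, 30 mm long between two 22 mm collars, at the press's right front, 80 mm high when latched. Can be gripped from above, fingers closing along the press's x axis; it turns between the pads as the bridge, which carries it, is raised.
- arch (a joint): height of the plaster arch (50 x 71 x 25 mm, on brass dowel pins) above its home position on the white base plate, m: 0 = home; starts 3 to 5 mm up. It stays where it is pushed (about 5 N of pin friction).
- green_tumbler: pale green tumbler, 90 mm wide and 86 mm high, a bystander; origin at the centre of its underside
- dropper_bottle: dropper bottle, 35 mm wide and 100 mm high, a bystander standing to the left of the press; origin at the centre of its underside
- teeth_strip: black strip of teeth, 17 x 56 x 18 mm, a bystander lying to the right of the press; origin at the centre of its underside

How it is judged (in metres and radians):
On the way, in this order (a step that is already met when the one before it is completed fails the run):
1. the lever is pulled down and the arch pushed home on its base plate (value of joint arch below 0.001 m and value of joint lever above 0.8 rad and value of joint bridge below 0.06 rad), for 0.1 s.
2. the lever is back at rest (value of joint lever below 0.08 rad and value of joint bridge below 0.06 rad), for 0.1 s.
3. the latch is pulled sideways clear of the ball (value of joint latch above 0.012 m and value of joint bridge below 0.1 rad), for 0.1 s.
4. the bridge is lifted off the ball (value of joint bridge above 0.4 rad), for 0.1 s.
At the end, for the whole second after the job is handed in: The bridge is held in the gripper, raised at least 0.55 rad (about 32 degrees), fingers pressing on it or on its latch knob with more than 1 N; the arch is home within 1 mm and the lever at rest (below 0.1 rad) (value of joint bridge above 0.55 rad and contact force between the fingers and bridge above 1 N and value of joint arch below 0.001 m and value of joint lever below 0.1 rad); the arm keeps its last pose, push and grip.
It fails at once if the lever flies back (returns faster than 2 rad/s) (velocity of joint lever below -2 rad/s).
It fails at once if a bystander is moved more than 30 mm (distance of any of green_tumbler, dropper_bottle, teeth_strip from where it was at the start of the episode above 0.03 m).
It also fails if it takes over 56 s, if anything falls off the work surface, if the arm or the gripper's body presses on something with over 40 N, if the wrist force passes 120 N, or if a joint passes its speed limit or range.

## Robot

A 6-joint arm with a two-finger parallel gripper is mounted at the origin on a cart in front of the work surface, level with it; the furniture and walls round the work are solid. World frame = base frame: x ahead of the robot, y to its left, z up, the work surface at z = 0. Lengths are in mm, angles in rad, forces in N, time in s.
With the tool pointing down it reaches from about 400 to 825 mm from the base axis. Payload 7 kg.
Tool frame: the origin (TCP) lies at the very end of the fingers, on their centre line; the grasp point (between the pads) lies 19 mm behind it; z points along the fingers, y is the direction in which the jaws open and shut (so a half turn about z gives the same grasp; the last joint's range is limited). The gripper opens to 88 mm and grips with 3 to 60 N. Pads are 19 mm wide; open, the fingers measure 130 mm over their backs; the gripper's body (78 mm by 193 mm) begins 47 mm behind the grasp point.
Start: joints at [-0.926, 0.359, 0.012, 0, -1.224, -0.288], TCP at [235.735, -632.475, 226.561] pointing down, gripper open.
Joint ranges: [-3.07, 3.07], [-1.43, 2.12], [-1.02, 1.25], [-3.03, 1.67], [-3.05, -0], [-3.03, 3.03]. Speed limits (rad/s): [2.39, 2.39, 3.01, 3.14, 3.14, 3.14].

## Interface

Orientations are given as a unit quaternion [x, y, z, w].
In Python, from plant import bot gives the robot as it stands. Calls block until the motion is done:
- bot.move_ptp(position, orientation): joint-space move of the TCP to a pose.
- bot.line_to(position, velocity=150, ori=None): straight line of the TCP; ori=None keeps the orientation; velocity is the mean speed in mm/s.
- bot.move_joints(angles): joint-space move.
- bot.move_gripper(opening, force=None): finger opening in mm; force is the grip in N (None keeps the last); returns when the fingers have stopped.
- bot.pause(seconds).
- bot.solve_ik(position, orientation): joint angles nearest the present ones, or None.
- bot.read_state(): the state.
- bot.camera(name): name is "scene" or "side" or "wrist"; returns the picture (384x512x3 uint8, red, green, blue); there is no depth.
- bot.get_calibration(name): a dict with "fx", "fy", "cx", "cy" (pixels), "view" (4x4, takes a point from world to camera coordinates); the wrist camera has in their place "T_tool_cam" (4x4, takes a point from camera to tool coordinates, whose origin is the TCP and whose axes are the flange's). Camera axes: x right, y up, looking along -z (the intrinsics and any distortion apply to the point x, -y, -z); pixel columns grow to the right and rows downward; lengths in mm; the calibration is good to about 2 mm. A picture is of the moment at which its call begins: read the wrist's pose just before it. get_calibration takes no time and is no camera call.
A pose or a line that the arm cannot do raises bot.Unreachable and nothing moves.
- bot.close_job(): hands the job in, once; it reports no verdict.
The state is a dict: "t": time; "joint_pos": joint angles; "qvel": joint speeds; "tau": joint torques, N m; "tcp_pos": TCP position; "eef_rot": TCP orientation; "contact_force": force on the tool from outside, world axes, zero at the start; "moment": the same for the moment, N m; "width": finger opening in mm.
Only numpy, scipy, OpenCV 4.12 (cv2) and the standard library are available. Lean on these libraries where they do the work, as an engineer would, in place of code of your own. Each camera call takes 0.05 s, during which the arm holds its last target.

## Working session

There is one attempt and no reset: what is moved stays moved. The work goes in short steps, each a Python script; the robot and the scene stay as the last script left them, time stands still between calls to the robot, and variables do not carry over. Pictures are saved under pics/ and viewed, and the job is handed in when it is done.

```bash
ls; mkdir -p pics; python3 - <<'E'
from plant import bot
import cv2
for n in ("scene","side","wrist"):
    im=bot.camera(n); cv2.imwrite(f"pics/{n}0.png",im[:,:,::-1])
    print(n,bot.get_calibration(n))
print(bot.read_state())
E
```

```text
pics
scene {'fx': 445.7901483480667, 'fy': 445.7901483480667, 'cx': 252.09538863228437, 'cy': 184.67976892999388, 'view': array([[-7.52511096e-01, -6.58258200e-01,  2.05716331e-02,
         5.18542942e+02],
       [ 4.65922872e-01, -5.10040268e-01,  7.23031675e-01,
        -2.89838514e+02],
       [-4.65449168e-01,  5.53674153e-01,  6.90508512e-01,
        -1.03706220e+03],
       [ 0.00000000e+00,  0.00000000e+00,  0.00000000e+00,
         1.00000000e+00]])}
side {'fx': 447.2563203214364, 'fy': 447.2563203214364, 'cx': 255.86932957936872, 'cy': 192.41204383525098, 'view': array([[ 7.21425736e-01, -6.92309499e-01,  1.58891827e-02,
        -3.24104552e+02],
       [ 2.79715994e-01,  3.12316295e-01,  9.07864249e-01,
        -3.32630834e+02],
       [-6.33485494e-01, -6.50512175e-01,  4.18963053e-01,
        -8.50653203e+02],
       [ 0.00000000e+00,  0.00000000e+00,  0.00000000e+00,
         1.00000000e+00]])}
wrist {'fx': 297.0014930982748, 'fy': 297.0014930982748, 'cx': 250.68618893819453, 'cy': 193.69684770522306, 'T_tool_cam': array([[ 4.40891281e-04,  9.61180534e-01,  2.75919893e-
[... 260 characters left out ...]
        1.00000000e+00]])}
{'t': 0.15, 'joint_pos': array([-9.25929452e-01,  3.59233993e-01,  1.12646801e-02, -1.85488575e-04,
       -1.22411028e+00, -2.88106954e-01]), 'qvel': array([ 0.00058495, -0.00335448,  0.00432368,  0.00061888,  0.00015851,
       -0.00193867]), 'tau': array([ 3.35964728e-05, -5.83276856e+01,  2.93292171e+01,  7.00121373e+00,
        8.82592838e-03, -1.22317369e-04]), 'tcp_pos': array([ 235.5651862 , -632.17103256,  225.84082917]), 'eef_rot': array([-1.77404368e-01,  9.84137831e-01,  6.12296106e-04, -2.10685848e-04]), 'contact_force': array([ 0.43126152,  0.10911933, -0.21715154]), 'moment': array([ 0.04218557, -0.00091555,  0.01546201]), 'width': 87.63983554836406}
```

View pics/scene0.png

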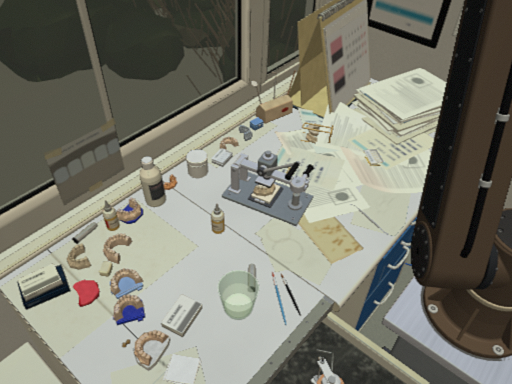

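View pics/side0.png

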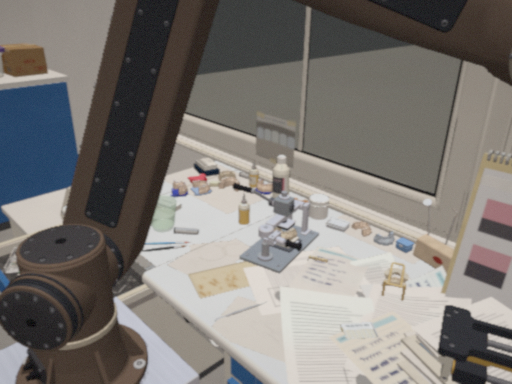

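View pics/wrist0.png

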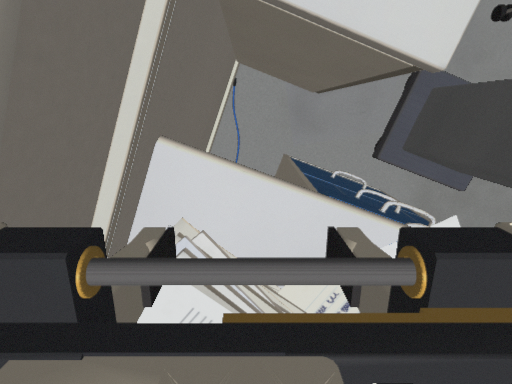

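```bash
python3 - <<'E'
import cv2
a=cv2.imread("pics/scene0.png")[140:240,205:335]; cv2.imwrite("pics/sz.png",cv2.resize(a,None,fx=6,fy=6,interpolation=cv2.INTER_CUBIC))
a=cv2.imread("pics/side0.png")[175:275,225:345]; cv2.imwrite("pics/dz.png",cv2.resize(a,None,fx=6,fy=6,interpolation=cv2.INTER_CUBIC))
E
```

```text
(no output)
```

View pics/sz.png

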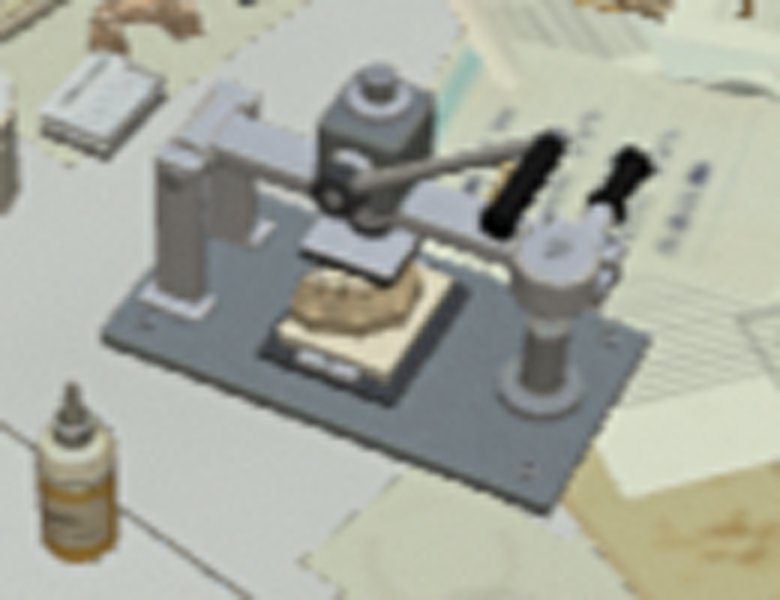

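View pics/dz.png

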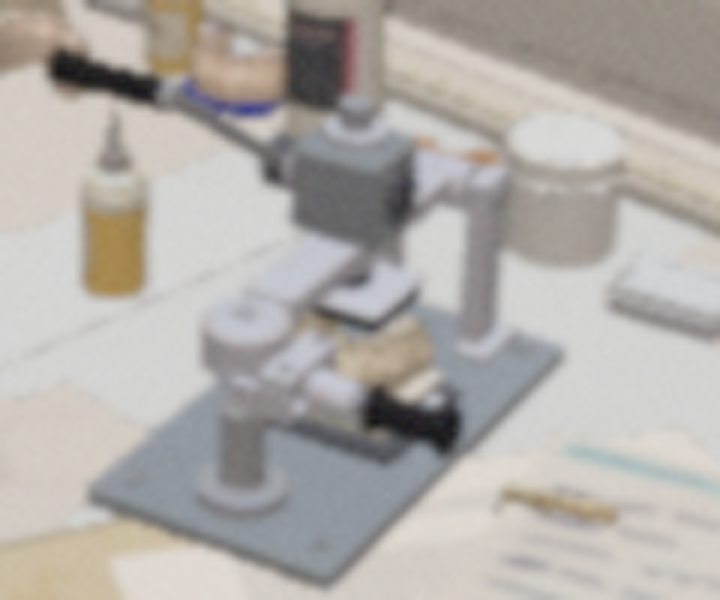

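```bash
cat > h.py <<'E'
import numpy as np
from plant import bot
from scipy.spatial.transform import Rotation as R
def ray(cal,uv,T=None):
    d=np.array([(uv[0]-cal['cx'])/cal['fx'],-(uv[1]-cal['cy'])/cal['fy'],-1.])
    if T is None: T=np.linalg.inv(cal['view'])
    return T[:3,3],T[:3,:3]@d/np.linalg.norm(d)
def plane(o,d,z): return o+d*(z-o[2])/d[2]
def tri(rays):
    A=np.zeros((3,3));b=np.zeros(3)
    for o,d in rays:
        P=np.eye(3)-np.outer(d,d);A+=P;b+=P@o
    x=np.linalg.solve(A,b)
    return x,[np.linalg.norm((np.eye(3)-np.outer(d,d))@(x-o)) for o,d in rays]
def Ttool(s):
    T=np.eye(4);T[:3,:3]=R.from_quat(s['eef_rot']).as_matrix();T[:3,3]=s['tcp_pos'];return T
E
python3 - <<'E'
from h import *
np.set_printoptions(precision=1,suppress=True)
cs=bot.get_calibration('scene');cd=bot.get_calibration('side')
S=lambda u,v: ray(cs,(205+(u-2.5)/6,140+(v-2.5)/6))
D=lambda u,v: ray(cd,(225+(u-2.5)/6,175+(v-2.5)/6))
for n,p in dict(FL=(545,508),BL=(105,335),FR=(650,340)).items(): print('s',n,plane(*S(*p),14))
for n,p in dict(FL=(90,495),FR=(325,583),BR=(562,350)).items(): print('d',n,plane(*D(*p),14))
for n,a,b in [('lev',(525,180),(107,81)),('leva',(498,218),(57,68)),('levb',(553,142),(157,93)),('knob',(627,178),(408,419)),('cuptop',(556,243),(250,312))]:
    print(n,*tri([S(*a),D(*b)]))
E
```

```text
s FL [462.7  82.6  14. ]
s BL [683.9 136.3  14. ]
s FR [489.8 -36.1  14. ]
d FL [456.3  69.7  14. ]
d FR [484.1 -46.2  14. ]
d BR [710.6  10.4  14. ]
lev [486.2  90.4 199.1] [np.float64(1.9809186491009605), np.float64(1.9809186491009405)]
leva [480.4 115.5 198.8] [np.float64(2.1944069656618233), np.float64(2.1944069656618463)]
levb [491.4  65.2 200.4] [np.float64(1.8161920914412903), np.float64(1.8161920914413028)]
knob [524.4 -53.8  82.4] [np.float64(2.0353118897268625), np.float64(2.035311889726845)]
cuptop [509.4  25.2 105.5] [np.float64(1.4350827145128882), np.float64(1.4350827145129736)]
```

```bash
cat >> h.py <<'E'
def ori(yaw,sgn=1,tilt=0):
    "tool z down, tool y = sgn*press x; tilt about press y"
    px=np.array([np.cos(yaw),np.sin(yaw),0]);py=np.array([-px[1],px[0],0])
    M=np.column_stack([sgn*py,sgn*px,[0,0,-1]])
    return (R.from_rotvec(tilt*py)*R.from_matrix(M)).as_quat()
def prs(yaw): 
    return np.array([[np.cos(yaw),-np.sin(yaw),0],[np.sin(yaw),np.cos(yaw),0],[0,0,1]])
E
python3 - <<'E'
from h import *
np.set_printoptions(precision=3,suppress=True)
for sg in (1,-1):
  o=ori(.236,sg)
  for p in ([500,20,330],[500,20,420],[486,90,180],[486,90,65],[524,-54,60],[600,-70,200]):
    print(sg,p,bot.solve_ik(p,o))
print(R.from_quat(bot.read_state()['eef_rot']).as_matrix())
E
```

```text
1 [500, 20, 330] [ 0.433  0.013 -0.187  0.    -1.37   2.944]
1 [500, 20, 420] [ 0.433 -0.002 -0.007  0.    -1.566  2.944]
1 [486, 90, 180] [ 0.582  0.098 -0.445  0.    -1.028  2.796]
1 [486, 90, 65] [ 0.582  0.237 -0.589  0.    -0.746  2.796]
1 [524, -54, 60] None
1 [600, -70, 200] None
-1 [500, 20, 330] [ 0.433  0.013 -0.187  0.    -1.37  -0.197]
-1 [500, 20, 420] [ 0.433 -0.002 -0.007  0.    -1.566 -0.197]
-1 [486, 90, 180] [ 0.582  0.098 -0.445  0.    -1.028 -0.346]
-1 [486, 90, 65] [ 0.582  0.237 -0.589  0.    -0.746 -0.346]
-1 [524, -54, 60] [ 0.27   0.291 -0.524  0.    -0.757 -0.034]
-1 [600, -70, 200] [ 0.207  0.261 -0.189  0.    -1.12   0.029]
[[-0.937 -0.349 -0.001]
 [-0.349  0.937  0.001]
 [ 0.     0.001 -1.   ]]
```

```bash
python3 - <<'E'
from h import *
import cv2,pickle
o=ori(.236,-1);P=prs(.236)
c=np.array([510,25,0])
bot.move_ptp(c+P@[20,120,330],o)
out=[]
for i,off in enumerate(([20,120,330],[40,40,300])):
    if i: bot.line_to(c+P@off,200)
    bot.pause(.2)
    s=bot.read_state(); im=bot.camera('wrist'); cv2.imwrite(f"pics/w{i+1}.png",im[:,:,::-1]); out.append(s); print(s['t'],s['tcp_pos'],s['contact_force'])
pickle.dump(out,open('w.pkl','wb'))
E
```

```text
3.2667 [501.51452111 145.97058572 329.91924212] [-0.53488117  0.08317033 -0.37108446]
4.1083 [539.47126196  73.91512186 300.51613202] [-0.68159238 -0.33638472 -0.05719527]
```

View pics/w1.png

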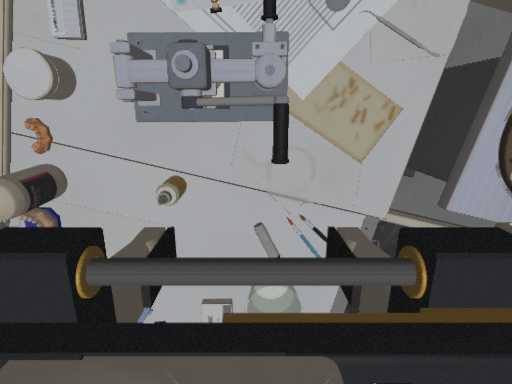

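View pics/w2.png

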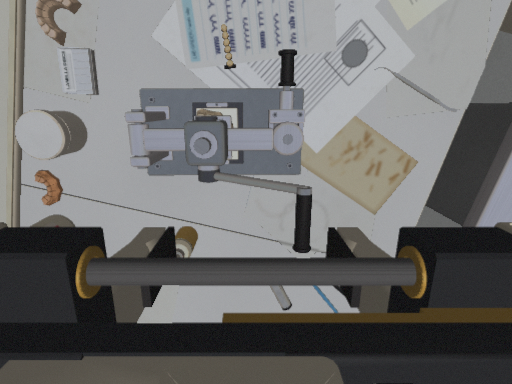

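```bash
python3 - <<'E'
from h import *
import cv2,pickle
np.set_printoptions(precision=1,suppress=True)
st=pickle.load(open('w.pkl','rb'));cal=bot.get_calibration('wrist')
for i in (1,2):
    im=cv2.imread(f"pics/w{i}.png"); m=(im.max(2)<45).astype(np.uint8); m[225:]=0
    n,l,s,c=cv2.connectedComponentsWithStats(m)
    for k in range(1,n):
        if s[k,4]>40 and s[k,0]<380:
            print(i,s[k],c[k],cv2.minAreaRect(np.argwhere(l==k)[:,::-1].astype(np.float32)))
    a=im[0:260,100:330]; cv2.imwrite(f"pics/w{i}z.png",cv2.resize(a,None,fx=2.3,fy=2.3,interpolation=cv2.INTER_CUBIC))
def W(i,uv): return ray(cal,uv,Ttool(st[i-1])@cal['T_tool_cam'])
for i,q in ((1,[(128,32),(290,32),(289,121),(137,122)]),(2,[(140,88),(305,88),(303,175),(148,176)])):
    for uv in q: print(i,uv,plane(*W(i,uv),14))
E
```

```text
1 [262   0  16  21 243] [269.5   9.5] ((269.5, 10.0), (20.0, 15.0), 90.0)
1 [272 104  17  60 811] [280.4 133.8] ((280.0, 133.5), (59.0, 16.0), 90.0)
1 [ 23 174  34  38 635] [ 41.6 189.2] ((39.1990966796875, 191.8574676513672), (27.848651885986328, 35.85345458984375), 70.34617614746094)
2 [279  50  18  36 456] [287.1  67.4] ((287.5, 67.5), (35.0, 17.0), 90.0)
2 [296 194  16  31 432] [303.2 209.7] ((303.173828125, 209.3707733154297), (14.699555397033691, 30.009279251098633), 3.1798300743103027)
1 (128, 32) [714.7  12.6  14. ]
1 (290, 32) [488.4 -41.8  14. ]
1 (289, 121) [456.5  78.4  14. ]
1 (137, 122) [685.7 135.   14. ]
2 (140, 88) [715.7  12.   14. ]
2 (305, 88) [489.  -42.9  14. ]
2 (303, 175) [456.2  78.5  14. ]
2 (148, 176) [686.6 135.9  14. ]
```

View pics/w1z.png

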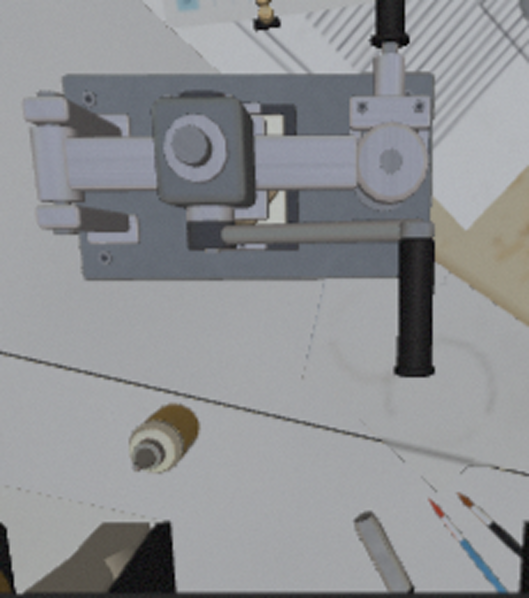

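View pics/w2z.png

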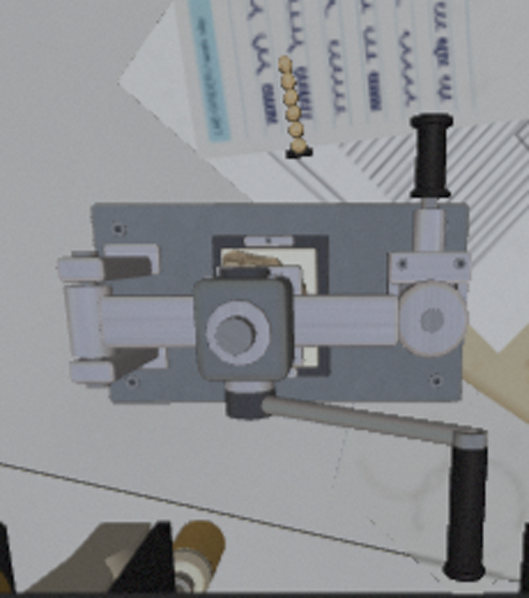

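```bash
python3 - <<'E'
from h import *
import pickle
np.set_printoptions(precision=1,suppress=True)
st=pickle.load(open('w.pkl','rb'));cal=bot.get_calibration('wrist')
def W(i,uv): return ray(cal,uv,Ttool(st[i-1])@cal['T_tool_cam'])
Z=lambda u,v:(100+u/2.3,v/2.3)
P=prs(.242);c=np.array([586.5,46,0])
def show(n,x): print(n,x,'press',P.T@(x-c))
h1,h2=W(1,(280,133.5)),W(2,(302.6,222))
x,e=tri([h1,h2]);show('handle',x);print(e)
show('h1@199',plane(*h1,199));show('h2@199',plane(*h2,199))
show('knob2@80',plane(*W(2,(287.3,67.5)),80))
for n,a,b in [('hinge',(50,163),(84,320)),('cup',(391,160),(432,320)),('hub',(208,237),(248,402))]:
    x,e=tri([W(1,Z(*a)),W(2,Z(*b))]);show(n,x);print(e)
show('bottle top',plane(*W(1,Z(148,458)),100)); show('teeth',plane(*W(2,Z(293,105)),18))
E
```

```text
handle [486.   89.7 199.6] press [-87.1  66.5 199.6]
[np.float64(0.16362282904367437), np.float64(0.16362282904365083)]
h1@199 [486.1  89.8 199. ] press [-87.   66.6 199. ]
h2@199 [485.7  89.8 199. ] press [-87.3  66.7 199. ]
knob2@80 [525.9 -53.3  80. ] press [-82.6 -81.9  80. ]
hinge [680.5  67.9 102.2] press [ 96.5  -1.2 102.2]
[np.float64(0.02407802474788885), np.float64(0.024078024747785847)]
cup [506.8  25.4 107.6] press [-82.4  -0.9 107.6]
[np.float64(0.024464785879363946), np.float64(0.024464785879424716)]
hub [587.8  84.3 127.9] press [ 10.4  36.8 127.9]
[np.float64(0.4210146203336089), np.float64(0.42101462033379516)]
bottle top [605.7 217.4 100. ] press [ 59.7 161.8 100. ]
teeth [606.8 -69.7  18. ] press [  -8.  -117.2   18. ]
```

```bash
cat >> h.py <<'E'
YAW=.242;PR=prs(YAW);C=np.array([586.5,46,0]);O=ori(YAW,-1)
def w(x,y,z): return C+PR@np.array([x,y,z])
def lev(th,y=74,below=15):
    a=.62-th
    return w(9-118*np.cos(a),y,130.5+118*np.sin(a)-below)
def rep(n=''):
    s=bot.read_state();x=PR.T@(s['tcp_pos']-C);f=PR.T@s['contact_force']
    print(n,'t %.2f'%s['t'],'tcp',x.round(1),'F',f.round(1),'w %.1f'%s['width']);return s
E
python3 - <<'E'
from h import *
import cv2
p=lev(0);q=p.copy();q[2]=270
bot.line_to(q,200,ori=O);bot.line_to(p,120);rep('at')
bot.move_gripper(12,25);rep('grip')
cv2.imwrite('pics/w3.png',bot.camera('wrist')[:,:,::-1])
cv2.imwrite('pics/d3.png',bot.camera('side')[:,:,::-1])
E
```

```text
at t 5.51 tcp [-86.4  73.9 184.7] F [0.4 0.  0.3] w 87.8
grip t 6.68 tcp [-87.1  74.  184. ] F [-0.1 -0.3 -0.3] w 14.1
```

View pics/w3.png

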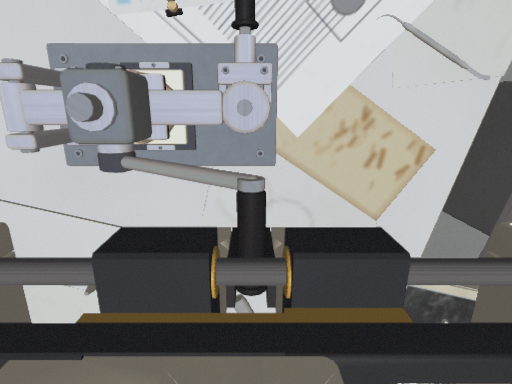

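View pics/d3.png

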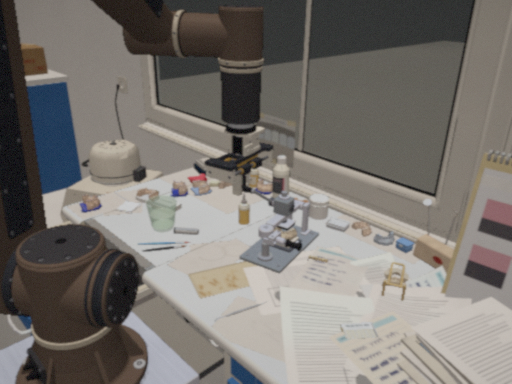

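The wrist view shows the black handle between the pads at about (250,240), and the fingers stopped at a width of 14 mm, so it is held. Next I pull it down.

```bash
python3 - <<'E'
from h import *
import cv2
for th in (.12,.25,.38,.5,.62,.74,.86,.96,1.03):
    bot.line_to(lev(th),60); s=rep('%.2f'%th)
    if np.linalg.norm(s['contact_force'])>45: print('stop');break
bot.pause(.3);rep()
cv2.imwrite('pics/w4.png',bot.camera('wrist')[:,:,::-1])
cv2.imwrite('pics/d4.png',cv2.resize(bot.camera('scene')[120:260,190:350,::-1],None,fx=4.5,fy=4))
E
```

```text
0.12 t 7.17 tcp [-93.9  74.1 172.7] F [0.6 0.8 4.2] w 14.1
0.25 t 7.58 tcp [-100.3   74.1  158.7] F [ 2.  -0.9  3.9] w 14.2
0.38 t 7.98 tcp [-104.9   74.1  144.1] F [ 3.8 -0.6  4.5] w 14.2
0.50 t 8.37 tcp [-107.8   74.1  130.1] F [ 1.5 -0.8  4.7] w 14.4
0.62 t 8.75 tcp [-109.    74.   115.9] F [ 0.4 -0.5  6.2] w 14.4
0.74 t 9.13 tcp [-108.8   74.   101.6] F [-1.   0.9  7.9] w 14.1
0.86 t 9.52 tcp [-107.    73.9   87.4] F [-3.5  1.3  7.5] w 13.8
0.96 t 9.87 tcp [-104.4   73.9   76.1] F [-7.2  3.  11.4] w 14.1
1.03 t 10.16 tcp [-101.8   73.8   68.7] F [-10.1   6.   16.7] w 14.0
 t 10.46 tcp [-101.9   73.8   68.9] F [-10.7   4.3  16.3] w 14.4
```

View pics/w4.png

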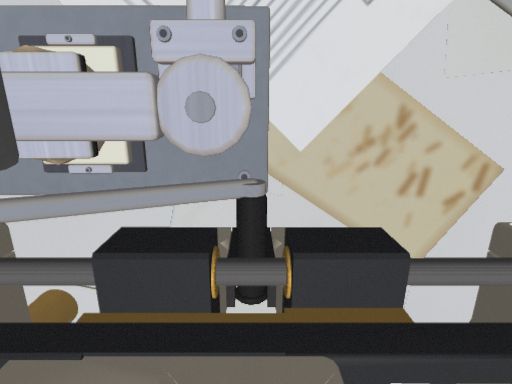

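View pics/d4.png

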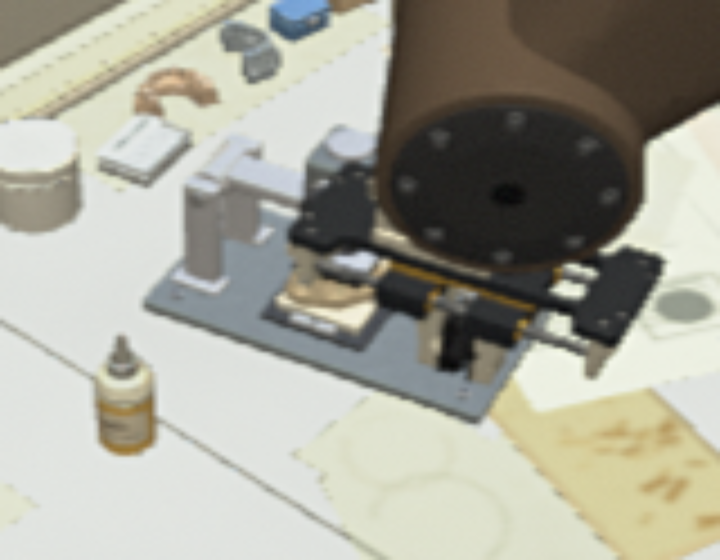

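The lever is at its stop: the force jumped and the handle is about 86 mm high. Next I ease it back up.

```bash
python3 - <<'E'
from h import *
import cv2
for th in (.96,.86,.74,.62,.5,.38,.25,.12,.04,0):
    bot.line_to(lev(th),60 if th>.05 else 30); s=rep('%.2f'%th)
bot.pause(.2);rep()
cv2.imwrite('pics/w5.png',bot.camera('wrist')[:,:,::-1])
E
```

```text
0.96 t 10.85 tcp [-104.7   73.8   76.3] F [-5.2  2.8  8.9] w 14.0
0.86 t 11.20 tcp [-107.3   73.8   87.5] F [-5.1  2.9  2.6] w 14.0
0.74 t 11.58 tcp [-108.9   73.8  102. ] F [-4.6  0.5  3.7] w 13.8
0.62 t 11.97 tcp [-108.7   73.8  116.1] F [-2.6 -1.7  2.1] w 14.3
0.50 t 12.35 tcp [-106.6   73.9  130.6] F [ 3.5 -5.9  1. ] w 14.6
0.38 t 12.73 tcp [-102.4   74.   145. ] F [ 8.5 -7.9 -1.3] w 14.3
0.25 t 13.14 tcp [-95.5  74.  159.8] F [ 18.  -11.3 -10. ] w 14.2
0.12 t 13.55 tcp [-87.2  74.3 173.1] F [ 30.  -13.5 -20.9] w 14.2
0.04 t 14.02 tcp [-86.   74.6 177.6] F [ 27.1  -9.1 -37.6] w 14.3
0.00 t 14.32 tcp [-85.7  74.7 180.1] F [ 21.4  -5.6 -39.6] w 14.1
 t 14.53 tcp [-85.7  74.7 180.1] F [ 21.4  -5.5 -38.8] w 14.2
```

View pics/w5.png

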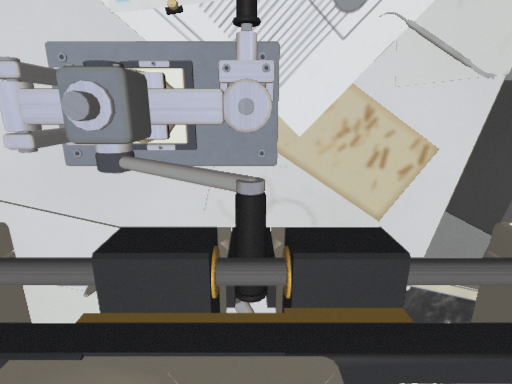

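The lever is on its rest stop. I'm pulling up on it because the bar slid about 4 mm in the pads, so I relax first and then release.

```bash
python3 - <<'E'
from h import *
import cv2
x=PR.T@(bot.read_state()['tcp_pos']-C)
for dz in (178.5,177,176):
    bot.line_to(w(-86.5,74,dz),20); s=rep(str(dz))
    if s['contact_force'][2]>-6: break
bot.move_gripper(30);rep('open')
bot.move_gripper(88)
s=bot.read_state()['tcp_pos']
bot.line_to([s[0],s[1],280],200)
bot.line_to(w(-60,40,300),200)
bot.pause(.1);import pickle
pickle.dump(rep(),open('w6.pkl','wb'))
cv2.imwrite('pics/w6.png',bot.camera('wrist')[:,:,::-1])
E
```

```text
178.5 t 15.01 tcp [-86.3  74.6 178.4] F [ 1.9  4.1 -8.7] w 14.3
177 t 15.26 tcp [-86.9  74.6 177.2] F [-1.3  5.6 -4. ] w 13.7
open t 15.80 tcp [-86.4  73.9 177.2] F [ 0.3 -0.5 -0.9] w 29.8
 t 18.03 tcp [-60.8  40.1 298.8] F [ 0.4  0.2 -0.7] w 87.3
```

View pics/w6.png

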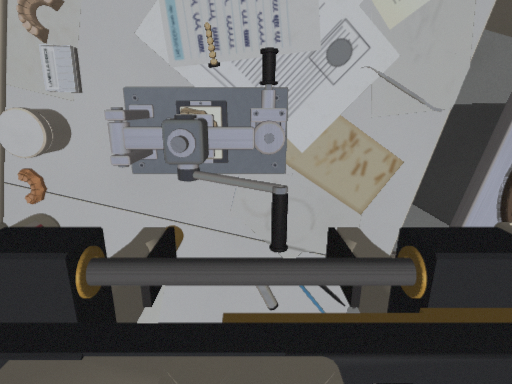

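```bash
cat >> h.py <<'E'
def kn(th,y,kx=-82.6,kz=80,below=17):
    a0=-np.arcsin(22/178)
    hx=kx+178*np.cos(a0);hz=kz+22
    return w(hx-178*np.cos(a0+th),y,hz+178*np.sin(a0+th)-below)
E
python3 - <<'E'
from h import *
import cv2,pickle
np.set_printoptions(precision=1,suppress=True)
s=pickle.load(open('w6.pkl','rb'));cal=bot.get_calibration('wrist')
T=Ttool(s)@cal['T_tool_cam']
sh=lambda uv,z:PR.T@(plane(*ray(cal,uv,T),z)-C)
im=cv2.imread('pics/w6.png');m=(im.max(2)<45).astype(np.uint8);m[:,:230]=0;m[:,310:]=0;m[256:]=0
n,l,q,c=cv2.connectedComponentsWithStats(m)
for k in range(1,n):
    if q[k,4]>80: print(q[k],c[k],sh((q[k,0]+q[k,2]/2-.5,q[k,1]+q[k,3]/2-.5),199),sh((q[k,0]+q[k,2]/2-.5,q[k,1]+q[k,3]/2-.5),80))
bot.line_to(w(-82.6,-40,250),250)
p=kn(0,-83);q=p.copy();q[2]=160
bot.line_to(q,250);bot.line_to(p,100);rep('at')
bot.move_gripper(10,40);rep('grip')
cv2.imwrite('pics/w7.png',bot.camera('wrist')[:,:,::-1])
E
```

```text
[261  48  17  37 447] [268.6  65.9] [-75.7 -66.9 199. ] [-82.8 -82.   80. ]
[270 194  18  58 842] [279.  222.7] [-86.9  67.9 199. ] [-99.1 115.   80. ]
at t 20.29 tcp [-82.1 -83.   63.6] F [-0.4  0.2  0.6] w 87.8
grip t 21.43 tcp [-82.3 -83.   63. ] F [ 1.6 -1.4 -1.3] w 15.3
```

View pics/w7.png

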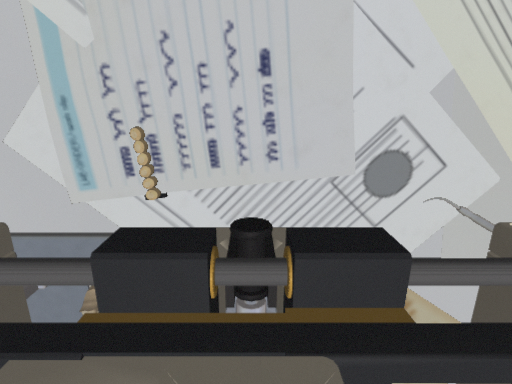

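The image check puts the handle at (-86.9, 67.9) in press coordinates, so the lever is at rest. The knob is gripped, with its collars visible at rows 225 and 290. Next I pull the latch sideways.

```bash
python3 - <<'E'
from h import *
import cv2
for d in (4,8,12,15,17,18.5):
    bot.line_to(kn(0,-83-d),30);s=rep(str(d))
    if abs((PR.T@s['contact_force'])[1])>28: break
bot.pause(.2);rep()
cv2.imwrite('pics/w8.png',bot.camera('wrist')[:,:,::-1])
E
```

```text
4 t 21.77 tcp [-82.2 -86.3  63. ] F [1.5 6.4 0. ] w 14.3
8 t 22.05 tcp [-82.2 -90.1  63. ] F [ 0.5  7.  -0.2] w 14.8
12 t 22.33 tcp [-82.2 -93.9  63. ] F [1.9 9.5 0.8] w 14.6
15 t 22.58 tcp [-82.1 -96.8  63. ] F [1.6 9.7 1. ] w 14.6
17 t 22.83 tcp [-82.2 -98.7  63. ] F [1.7 9.4 0.3] w 14.9
18.5 t 23.08 tcp [-82.1 -99.5  63. ] F [ 1.3 14.9  0.9] w 14.9
 t 23.28 tcp [-82.1 -99.5  63. ] F [ 0.8 15.   1.7] w 15.0
```

View pics/w8.png

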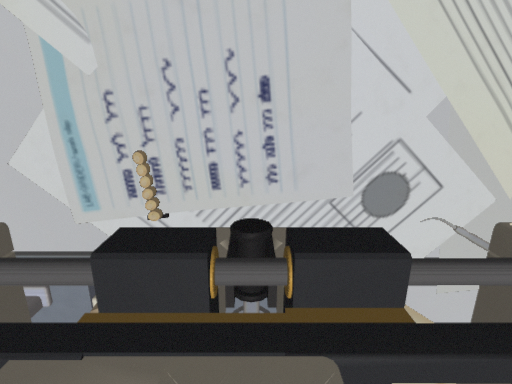

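The latch is at its stop: 16.5 mm of travel, and the force steps to 15 N. Next I lift.

```bash
python3 - <<'E'
from h import *
import cv2
for th in (.04,.08,.13,.19,.25,.32,.39,.46,.53,.6,.67,.74,.8):
    bot.line_to(kn(th,-101.5),50);s=rep('%.2f'%th)
    if np.linalg.norm(s['contact_force'])>40: print('high');break
bot.pause(.2)
cv2.imwrite('pics/w9.png',bot.camera('wrist')[:,:,::-1])
cv2.imwrite('pics/s9.png',cv2.resize(bot.camera('scene')[110:250,190:350,::-1],None,fx=4.5,fy=4))
cv2.imwrite('pics/d9.png',cv2.resize(bot.camera('side')[150:290,200:360,::-1],None,fx=4.5,fy=4))
E
```

```text
0.04 t 23.62 tcp [-82.7 -99.4  69.5] F [ 5.8 12.6 -7.3] w 14.9
0.08 t 23.92 tcp [-83.  -99.5  76.5] F [ 5.3 12.6 -7.5] w 15.0
0.13 t 24.24 tcp [-83.  -99.5  85.6] F [ 6.  10.9 -6.5] w 14.9
0.19 t 24.61 tcp [-82.5 -99.6  96.3] F [ 5.2 11.4 -5.7] w 14.7
0.25 t 24.98 tcp [-81.3 -99.6 106.8] F [ 7.  10.9 -8.2] w 15.1
0.32 t 25.38 tcp [-79.3 -99.5 119. ] F [ 7.3 10.8 -8.6] w 15.2
0.39 t 25.77 tcp [-76.5 -99.4 131.1] F [ 7.4 10.2 -7.6] w 14.9
0.46 t 26.18 tcp [-72.9 -99.3 142.8] F [ 6.6 10.6 -7.4] w 14.9
0.53 t 26.57 tcp [-68.7 -99.2 154.2] F [ 5.9 11.7 -7.4] w 15.1
0.60 t 26.98 tcp [-63.9 -99.1 164.9] F [ 5.6 10.  -9.9] w 15.1
0.67 t 27.38 tcp [-58.3 -99.  175.5] F [ 5.2 10.5 -9.7] w 14.7
0.74 t 27.77 tcp [-52.1 -99.  185.7] F [ 2.9 10.1 -8. ] w 14.6
0.80 t 28.14 tcp [-46.2 -99.  194.3] F [ 1.2 10.3 -6.1] w 15.1
```

View pics/s9.png

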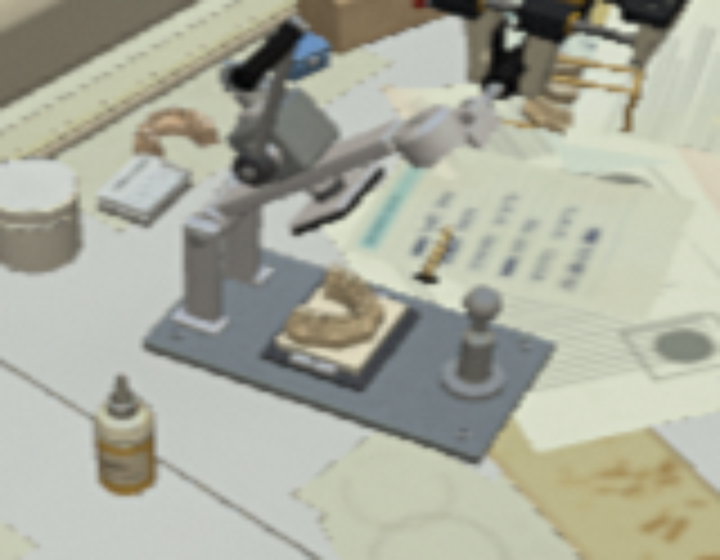

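View pics/d9.png

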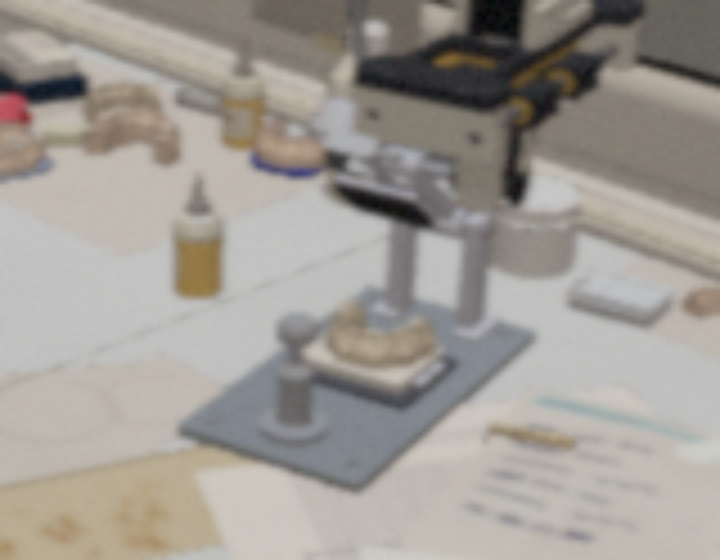

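Both views show the bridge up by about 0.8 rad with the ball bare, the arch flat on its plate, and the bystanders in place. The grip is steady, so I hand in.

```bash
python3 - <<'E'
from h import *
rep('before');bot.close_job();
E
```

```text
before t 28.49 tcp [-46.3 -99.  194.2] F [ 1.2 10.3 -5.2] w 14.6
the job is handed in; nothing more can be done
```

I pressed the arch home, eased the lever back to rest in the gripper, pulled the latch and lifted the bridge. I handed the job in at 28.5 s of the 56 s, still holding the bridge up by its latch knob. No verdict is reported, so the points below come from my own checks.

- **Lever down:** I pulled it to its stop. The force jumped to about 17 N there, with the handle about 86 mm high.
- **Lever back to rest:** I brought it back at about 60 mm/s, against the 240 mm/s limit. The bar had slid about 4 mm in the pads, so I briefly pulled up on the rest stop with about 39 N and relaxed that before letting go. A wrist picture then showed the handle within 2 mm of its starting place.
- **Latch:** It went to its stop with about 16.5 mm of travel at the tool, where the force stepped up to about 15 N.
- **Bridge:** It is raised about 0.8 rad (46 degrees), judged from the tool's path along the knob's circle. The fingers were steady at 14.6 mm on the knob at the end.
- **Arch:** The last pictures show it lying flat on its plate. I did not measure its height to the millimetre; that it is home rests on the lever having reached its stop.
- **Bystanders:** The dropper bottle and the strip of teeth look where they were in the last pictures. The tumbler was outside those cropped views, and I made no moves near it.

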